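# Zero the photometer and read the sample

### The arm

A 6-joint arm with a two-finger parallel gripper is mounted at the origin on a cart in front of the work surface, level with it; the furniture and walls round the work are solid. World frame = base frame: x ahead of the robot, y to its left, z up, the work surface at z = 0. Lengths are in m, angles in rad, forces in N, time in s.
With the tool pointing down it reaches from about 0.425 to 0.925 m from the base axis. Payload 12.5 kg.
Tool frame: the origin (TCP) lies at the very end of the fingers, on their centre line; the grasp point (between the pads) lies 19 mm behind it; z points along the fingers, y is the line along which they close (so a half turn about z gives the same grasp; the last joint's range is limited). The gripper opens to 85 mm and grips with 20 to 120 N. Pads are 22 mm wide; open, the fingers measure 114 mm over their backs; the gripper's body (76 mm by 85 mm) begins 54 mm behind the grasp point. The pads swing forward as they close: fully open they stand 13 mm farther back than shut.
Start: joints at [1.191, 0.491, 1.559, -0, 1.092, -0.106], TCP at [0.169, 0.602, 0.192] pointing down, gripper open.
Joint ranges: [-3.1, 3.1], [-0.84, 2.19], [0.05, 2.79], [-1.13, 4.28], [0.06, 2.93], [-2.69, 2.69]. Speed limits (rad/s): [2.22, 2.22, 2.79, 3.14, 3.14, 3.14].

### API

Orientations are given as a rotation vector (axis times angle).
In Python, from station import ctrl gives the robot as it stands.
- The arm moves only by the shell command python3 -m jog 'ROWS' [FORCE]. ROWS is JSON, a list that holds one entry, the list of rows, each a list of 7 numbers: the shift along the world's x, y, z in m, then the turn, a rotation vector about the world's x, y, z in degrees, then the opening, from 0 (shut) to 1 (fully open). In form: [[[tx, ty, tz, ax, ay, az, gripper], ...]]. A call has 1 to 12 rows; each row shifts and turns the commanded pose from where the row before left it; what a row does not reach is not made up. A row lasts 1/12 s, in which the tool goes at most 41.7 mm and 7.16 degrees, less where a joint would pass 70% of its speed; a pose out of reach is approached as far as the arm can. A call is refused whole if a number of a shift passes 0.0417 or a number of a turn 7.16, either way. A call with a gripper value outside its range is refused whole. The fingers move at their own pace and stop on an object; FORCE is the grip in N (left out, the last holds). Time passes only in rows, so rows that do not move let the fingers close. It gives the time, the measured TCP pose, the force, the opening and the grip force at its end, in the units of the state.
- ctrl.get_state(): the state, without advancing time (a new reading comes with each control period).
- ctrl.snapshot(name): name is "scene" or "top" or "wrist"; returns a dict with "pixels" (480x640x3 uint8, red, green, blue), "depth" (480x640 float32, m along the optical axis (not along the pixel's ray), 0 where there is no reading), "camera_matrix" (3x3 intrinsics, pixels), "cam_to_world" (4x4, takes a point from camera to world coordinates); the wrist camera has in their place "hand_eye" (4x4, takes a point from camera to tool coordinates, whose origin is the TCP and whose axes are the flange's). Camera axes: x right, y up, looking along -z (the intrinsics and any distortion apply to the point x, -y, -z); pixel columns grow to the right and rows downward; lengths in m; the calibration is good to about 2 mm. A picture is of the moment at which its call begins: read the wrist's pose just before it.
- ctrl.sign_off(): hands the job in; it is judged then, once.
The state is a dict: "time_s": time; "qpos": joint angles; "qd": joint speeds; "joint_torque": joint torques, N m; "eef_pos": TCP position; "tcp_rot": TCP orientation; "wrist_force": force on the tool from outside, world axes, zero at the start; "wrist_torque": the same for the moment, N m; "grip_width": finger opening in m; "finger_force": force on a finger pad.
Only numpy, scipy, OpenCV 4.12 (cv2) and the standard library are available. Lean on these libraries where they do the work, as an engineer would, in place of code of your own. Each camera call takes 0.05 s, during which the arm holds its last target. There are 200 camera calls.

### The job

Both cuvettes are already in the photometer, so take the reading with light touches of the fingertips, nothing harder than a tap or a gentle push: ease the black compartment lid shut without slamming it, press the blue key to zero on the blank, push the black knob at the front fully in to bring the sample cuvette into the beam, then press the green key to read. Press no key while the lid is up, leave the grey key alone, do not shift the photometer on the bench, and do not move or pick up the things around it.

Things in the scene. Friction and masses are not known exactly. Their poses are not given: they have to be found in the camera images.
- photometer: light grey bench photometer, 200 mm deep (x), 240 wide (y), 4 kg, loose on rubber feet; origin: centre of its underside, -x its front (operator side), +y its left. Keypad 55 mm high at the front edge rising to 67, then a 45 degree display step, then a flat deck 95 mm high from 4 mm before the origin to the rear. Touch it lightly: over 35 N on any part spoils the run
- lid_hinge (a point): middle of the lid's hinge line, which runs along the photometer's y axis at the rear of the compartment, 98 mm above the bench
- lid_pad (a point): spot to press on the lid: on its outer (upper) face, on the lid's centre line, 80 mm from the hinge line and 14 mm above the hinge plane; the face goes on 16 mm beyond it to the free edge, then a 40 mm wide finger lip 7 mm further. The lid is a black plate 98 x 102 x 14 mm
- lid (a joint): angle of the lid: 0 rad shut, lying level on its rubber seal with its free edge towards the operator; grows as the free edge rises, at most 1.15. A friction hinge holds it at any angle; 1 to 2 N at the pad moves it
- blank_key_top (a point): centre of the top face of the blue round key (zero on the blank, left), 21 mm across, 9 mm proud of the keypad, which slopes up 10 degrees away from the operator; the three keys are 58 mm apart
- blank_key (a joint): the blue spring key: 0 m up, 0.005 m fully down; a press counts from 0.0028 m. It starts to move at about 0.7 N and is fully down at about 4.2 N
- print_key_top (a point): centre of the top face of the grey round key (print, middle; not to be pressed), 21 mm across, 9 mm proud of the keypad, which slopes up 10 degrees away from the operator; the three keys are 58 mm apart
- print_key (a joint): the grey spring key: 0 m up, 0.005 m fully down; a press counts from 0.0028 m. It starts to move at about 0.7 N and is fully down at about 4.2 N
- read_key_top (a point): centre of the top face of the green round key (read, right), 21 mm across, 9 mm proud of the keypad, which slopes up 10 degrees away from the operator; the three keys are 58 mm apart
- read_key (a joint): the green spring key: 0 m up, 0.005 m fully down; a press counts from 0.0028 m. It starts to move at about 0.7 N and is fully down at about 4.2 N
- knob_face (a point): centre of the front face of the black knob, 23 mm across and 15 mm long, on a horizontal 8 mm steel rod that comes out of the front of the photometer at its right, 28 mm above the bench; it is pushed along the photometer's +x axis
- changer (a joint): travel of the knob, rod and cuvette carriage: 0 m pulled out (blank in the beam, knob face 50 mm before the photometer's front), 0.030 m fully in (sample in the beam). Friction about 2 N, it stays where it is left, firm stop at the end
- cuvette_box: pale blue card box of cuvettes, 61 x 98 x 42 mm; loose, not to be moved; origin under its centre
- lamp_carton: small cream carton of a spare lamp, 49 x 62 x 48 mm; loose, not to be moved; origin under its centre
- control_serum: little clear vial with a red cap, 23 mm across, 38 mm high; loose, not to be moved; origin under its centre
- calibrator_vial: little amber vial with a green cap, 23 mm across, 38 mm high; loose, not to be moved; origin under its centre
- specimen_cup: cup with a yellow screw lid, 56 mm across, 68 mm high; loose, not to be moved; origin under its centre
- note_pad: yellow note pad, 76 x 76 x 13 mm, lying on the photometer's deck to the left of the lid; loose, not to be moved; origin under its centre
- tape_roll: roll of yellow tape, 76 mm across, 19 mm high; loose, not to be moved; origin under its centre

How it is judged:
On the way, in this order (a step that is already met when the one before it is completed fails the run):
1. the lid is shut, with the blank still in the beam (value of joint lid below 0.05 rad and value of joint changer below 0.006 m and value of joint each of blank_key, print_key, read_key below 0.001 m), for 0.2 s.
2. the blue key is pressed, lid shut and blank in the beam (value of joint lid below 0.05 rad and value of joint changer below 0.006 m and value of joint blank_key above 0.0028 m), for 0.04 s.
3. the knob is pushed fully in, lid shut (value of joint lid below 0.05 rad and value of joint changer above 0.027 m and value of joint each of blank_key, print_key, read_key below 0.001 m), for 0.2 s.
4. the green key is pressed, lid shut and knob fully in (value of joint lid below 0.05 rad and value of joint changer above 0.027 m and value of joint read_key above 0.0028 m), for 0.04 s.
At the end, for the whole second after the job is handed in: the lid is shut (under 0.05 rad), the knob fully in (over 27 of its 30 mm), all three keys are up again (within 1 mm) and the photometer rests within 12 mm of where it stood (all of step 3 and linear speed of photometer below 0.01 m/s and distance of photometer from where it was at the start of the episode below 0.012 m); the robot touches nothing.
It fails at once if a key is pressed out of turn: any key with the lid up, the grey key, the green key before the knob is fully in, the blue key after the knob has been pushed (value of joint print_key above 0.002 m or (value of joint lid above 0.08 rad and value of joint any of blank_key, read_key above 0.002 m) or (value of joint read_key above 0.002 m and value of joint changer below 0.025 m) or (value of joint blank_key above 0.002 m and value of joint changer above 0.008 m)).
It fails at once if the lid is slammed (faster than 3 rad/s) (velocity of joint lid below -3 rad/s).
It fails at once if the photometer is touched with more than 35 N (contact force between any of the fingers, the arm and photometer above 35 N).
It fails at once if the photometer is shifted more than 12 mm or lifted (distance of photometer from where it was at the start of the episode above 0.012 m or angle between photometer's own z axis and vertical above 0.05 rad).
It fails at once if one of the things around is moved more than 20 mm or lifted (distance of any of cuvette_box, lamp_carton, control_serum, calibrator_vial, specimen_cup, note_pad, tape_roll from where it was at the start of the episode above 0.02 m).
It also fails if it takes over 64 s, if anything falls off the work surface, if the arm or the gripper's body presses on something with over 40 N, if the wrist force passes 120 N, or if a joint passes its speed limit or range.

## Working session

There is one attempt and no reset: what is moved stays moved. The work goes in short steps, Python scripts to look and compute and a shell command to move; the robot and the scene stay as the last step left them, time stands still between calls to the robot, and variables do not carry over. Pictures are saved under pics/ and viewed, at most 10 in all, crops included, and the job is handed in when it is done.

```bash
mkdir -p pics
python3 - <<'E'
from station import ctrl
import numpy as np,cv2
s=ctrl.get_state();print({k:np.round(v,4) for k,v in s.items()})
for n in["scene","top"]:
    r=ctrl.snapshot(n);cv2.imwrite(f"pics/{n}.png",r["pixels"][...,::-1]);np.savez(f"{n}.npz",**r);print(n,r["camera_matrix"],r["cam_to_world"],r.keys())
E
```

```text
{'time_s': np.float64(0.0), 'qpos': array([ 1.1914,  0.4916,  1.5595, -0.    ,  1.0917, -0.1056]), 'qd': array([-0.002 ,  0.0011, -0.0004, -0.0015, -0.0016, -0.0026]), 'joint_torque': array([-2.00000e-04, -6.18450e+01, -2.61588e+01, -1.00000e-04,
        4.10000e-03, -0.00000e+00]), 'eef_pos': array([0.1689, 0.6015, 0.1918]), 'tcp_rot': array([-4.2870e-01, -3.1119e+00,  1.8000e-03]), 'wrist_force': array([-0.2734,  0.3603, -0.1378]), 'wrist_torque': array([-0.0135, -0.0043, -0.0136]), 'finger_force': np.float64(0.0), 'grip_width': np.float64(0.0854)}
scene [[497.71253103   0.         313.73355001]
 [  0.         497.71253103 242.04472558]
 [  0.           0.           1.        ]] [[-0.83873082  0.41973809 -0.34691576  0.17386125]
 [-0.54447433 -0.63605768  0.54678911  0.59210733]
 [ 0.00884978  0.6474956   0.7620178   0.94379668]
 [ 0.          0.          0.          1.        ]] dict_keys(['pixels', 'depth', 'camera_matrix', 'cam_to_world'])
top [[565.06736238   0.         316.7172615 ]
 [  0.         565.06736238 245.51997346]
 [  0.           0.           1.        ]] [[ 0.37630579  0.78688823 -0.48908166 -0.15548035]
 [-0.92641856  0.31277245 -0.20957586 -0.30265035]
 [-0.0119415   0.53195894  0.84668595  1.35104208]
 [ 0.          0.          0.          1.        ]] dict_keys(['pixels', 'depth', 'camera_matrix', 'cam_to_world'])
```

View pics/scene.png

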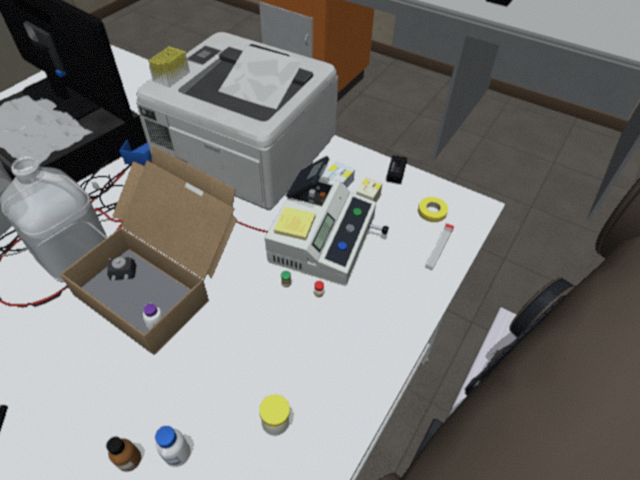

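View pics/top.png

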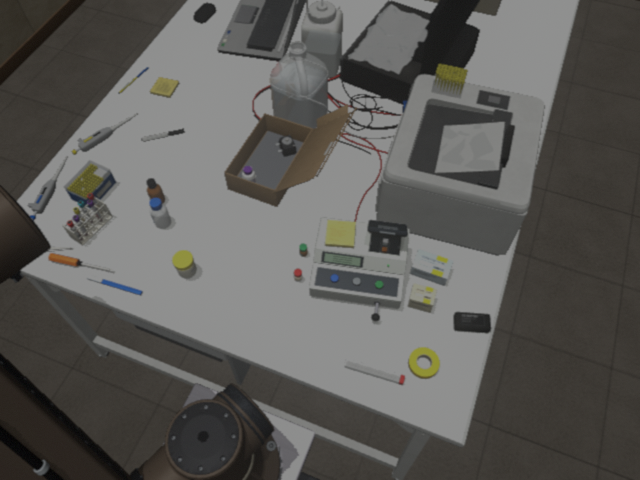

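The scene picture shows the photometer at about (320,230): blue key (342,245), green key (357,212), knob (385,230), and the raised lid at about (310,180). In the top picture, blue is at (335,278), grey (357,281), green (379,284), knob (376,317), and the lid (388,235). The vials stand to its left and the cartons to its right.

```bash
cat > h.py <<'E'
import numpy as np,cv2
def load(n): return dict(np.load(n+".npz"))
def ray(r,u,v):
    K=r["camera_matrix"];M=r["cam_to_world"]
    d=M[:3,:3]@np.array([(u-K[0,2])/K[0,0],-(v-K[1,2])/K[1,1],-1]);return M[:3,3],d
def plane(r,u,v,z):
    o,d=ray(r,u,v);return o+d*(z-o[2])/d[2]
def dep(r,u,v):
    o,d=ray(r,u,v);return o+d*r["depth"][int(round(v)),int(round(u))]
def tri(a,b):
    (o,d),(p,e)=a,b
    t=np.linalg.lstsq(np.c_[d,-e],p-o,rcond=None)[0];x,y=o+d*t[0],p+e*t[1];return (x+y)/2,np.linalg.norm(x-y)
def blob(r,lo,hi,box):
    h=cv2.cvtColor(r["pixels"],cv2.COLOR_RGB2HSV);m=cv2.inRange(h,lo,hi);k=np.zeros_like(m);x0,y0,x1,y1=box;k[y0:y1,x0:x1]=1
    n,l,s,c=cv2.connectedComponentsWithStats(m*k);i=1+np.argmax(s[1:,4]);return c[i],s[i,4]
E
python3 - <<'E'
from h import *
np.set_printoptions(precision=4,suppress=True)
S,T=load("scene"),load("top")
P={}
for n,lo,hi,bs,bt in[("blue",(100,120,60),(130,255,255),(332,236,352,255),(326,270,345,287)),("green",(40,80,50),(90,255,255),(348,204,366,220),(370,276,388,292)),("knob",(0,0,0),(180,255,50),(379,223,392,238),(368,312,384,324)),
 ("redcap",(0,120,80),(8,255,255),(310,278,328,298),(290,266,305,282)),("greencap",(40,80,40),(90,255,255),(278,268,294,282),(298,240,310,254))]:
    (cs,a),(ct,b)=blob(S,lo,hi,bs),blob(T,lo,hi,bt)
    X,e=tri(ray(S,*cs),ray(T,*ct));print(n,cs,a,ct,b,X,"gap",e,"top z",plane(T,*ct,.07),"sc",plane(S,*cs,.07),"dep",dep(T,*ct))
for n,uv,r in[("lidtop",(388,228),T),("deck",(375,262),T)]: print(n,dep(r,*uv))
for n,r,b in[("scene",S,(255,140,405,310)),("top",T,(290,200,460,330))]:
    x0,y0,x1,y1=b;c=r["pixels"][y0:y1,x0:x1,::-1];cv2.imwrite(f"pics/{n}_c.png",cv2.resize(c,None,fx=4.5,fy=4.5 if 0 else 4.5*1,interpolation=cv2.INTER_CUBIC)[:600,:800] if n=="top" else cv2.resize(c,None,fx=3.5,fy=3.5,interpolation=cv2.INTER_CUBIC))
E
```

```text
blue [341.7143 245.5595] 84 [334.     277.6087] 46 [ 0.5128 -0.0634  0.0668] gap 0.0015599792534088306 top z [ 0.5103 -0.0639  0.07  ] sc [ 0.5124 -0.0613  0.07  ] dep [ 0.5112 -0.0636  0.0683]
green [356.7143 211.5571] 70 [378.7059 283.9412] 51 [ 0.5381 -0.1768  0.0666] gap 0.0013906874984580197 top z [ 0.5354 -0.1771  0.07  ] sc [ 0.5374 -0.1741  0.07  ] dep [ 0.5357 -0.177   0.0695]
knob [384.5556 229.8148] 27 [375.2258 316.8065] 31 [ 0.4659 -0.1954  0.0267] gap 0.001567559467298751 top z [ 0.4448 -0.1988  0.07  ] sc [ 0.4529 -0.1586  0.07  ] dep [ 0.4604 -0.1961  0.0367]
redcap [318.6452 285.5645] 62 [297.5    272.1667] 36 [0.5094 0.0397 0.0329] gap 0.000912913739597091 top z [0.4902 0.0301 0.07  ] sc [0.4962 0.062  0.07  ] dep [0.5062 0.0384 0.0382]
greencap [285.3714 275.4714] 70 [302.6316 247.0789] 38 [0.5875 0.0577 0.0329] gap 0.0010388459975960403 top z [0.566  0.0476 0.07  ] sc [0.5712 0.0793 0.07  ] dep [0.5849 0.0568 0.0364]
lidtop [ 0.6408 -0.1573  0.1704]
deck [ 0.5815 -0.1495  0.0909]
```

View pics/top_c.png

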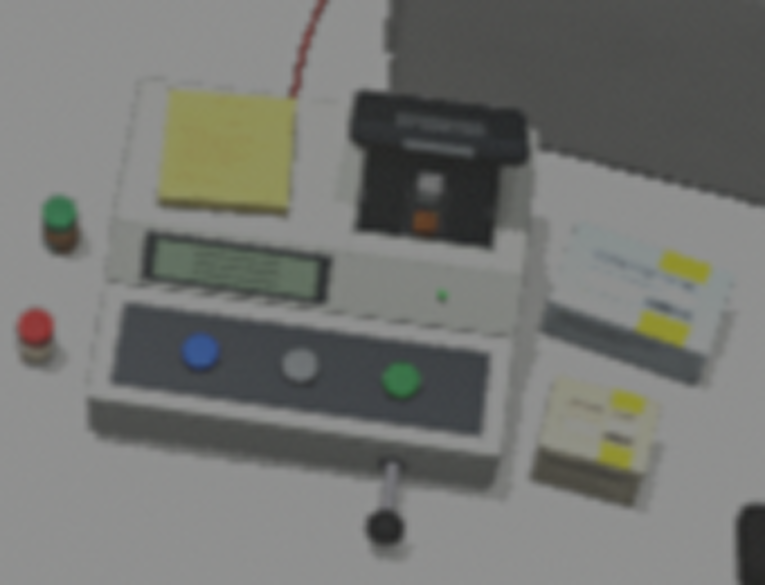

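The crop shows the photometer square-on: three keys with a yaw of about 12-13°, the lid raised at the rear right, the knob at the front right and the printer close behind. Next I get the lid angle and the clearance to the printer from depth, in the photometer frame.

Run:
```python
from h import *
np.set_printoptions(precision=4,suppress=True,linewidth=150)
g=np.array([.5255,-.1200]);ax=np.array([.976,.2177]);ay=np.array([-.2177,.976])
def cloud(r):
    K=r["camera_matrix"];M=r["cam_to_world"];v,u=np.mgrid[:480,:640];d=r["depth"]
    P=np.stack([(u-K[0,2])/K[0,0]*d,-(v-K[1,2])/K[1,1]*d,-d],-1)@M[:3,:3].T+M[:3,3]
    L=np.dstack([(P[...,:2]-g)@ax,(P[...,:2]-g)@ay,P[...,2]]);L[d==0]=np.nan;return L
for n in["top","scene"]:
    r=load(n);L=cloud(r);x,y,z=L[...,0],L[...,1],L[...,2];v=r["pixels"].max(-1)
    m=(z>.108)&(x>0)&(x<.25)&(y>-.13)&(y<.05)&(v<75)
    p=L[m];print(n,"lid pts",len(p),np.nanpercentile(p,[1,5,50,95,99],axis=0))
    for lo in np.arange(.10,.20,.01):
        q=p[(p[:,2]>=lo)&(p[:,2]<lo+.01)]
        if len(q)>3: print(round(lo,2),len(q),"x",np.percentile(q[:,0],[5,50,95]),"y",np.percentile(q[:,1],[3,97]))
    d=(np.abs(z-.095)<.006)&(x>0)&(x<.25)&(abs(y)<.14)&(v>75);print("deck",np.nanpercentile(L[d],[1,50,99],axis=0))
    pr=(z>.2)&(abs(y+.05)<.12)&(x>.1);
    if pr.any(): print("printer",np.nanpercentile(L[pr],[0,1,50,99],axis=0))
    for zz in (.14,.2): 
        q=L[(abs(z-zz)<.03)&(abs(y+.05)<.1)&(x>.12)&(v>80)]; print("behind",zz,len(q),q.min(0) if len(q) else'')
```

```text
top lid pts 501 [[ 0.0859 -0.1076  0.1121]
 [ 0.0906 -0.1038  0.1182]
 [ 0.108  -0.0564  0.1635]
 [ 0.2212 -0.0169  0.1761]
 [ 0.2301 -0.0123  0.1814]]
0.11 30 x [0.1571 0.1609 0.2235] y [-0.1066 -0.0253]
0.12 41 x [0.1461 0.1523 0.2237] y [-0.1052 -0.0195]
0.13 43 x [0.1373 0.1424 0.147 ] y [-0.1021 -0.0149]
0.14 47 x [0.1267 0.1306 0.1949] y [-0.1066 -0.0133]
0.15 66 x [0.0934 0.1187 0.2282] y [-0.1039 -0.0177]
0.16 102 x [0.0899 0.096  0.1146] y [-0.1052 -0.0151]
0.17 166 x [0.087  0.0961 0.1038] y [-0.1065 -0.0141]
0.18 5 x [0.2187 0.2225 0.2249] y [-0.0307 -0.0271]
deck [[ 0.0492 -0.1233  0.0893]
 [ 0.0843  0.002   0.0952]
 [ 0.2126  0.1189  0.1006]]
printer [[ 0.1915 -0.17    0.2   ]
 [ 0.1977 -0.169   0.203 ]
 [ 0.4014 -0.1181  0.2437]
 [ 0.7933 -0.0371  0.3986]]
behind 0.14 2589 [ 0.1204 -0.1233  0.11  ]
behind 0.2 815 [ 0.1953 -0.1499  0.17  ]
scene lid pts 626 [[ 0.0935 -0.1032  0.1108]
 [ 0.0957 -0.0985  0.1139]
 [ 0.1296 -0.033   0.1432]
 [ 0.162  -0.0082  0.1733]
 [ 0.1655 -0.0067  0.1747]]
0.11 87 x [0.1447 0.1601 0.1656] y [-0.0989 -0.0082]
0.12 93 x [0.1359 0.1499 0.1563] y [-0.0996 -0.0076]
0.13 92 x [0.1257 0.1399 0.146 ] y [-0.1017 -0.0074]
0.14 97 x [0.1128 0.1296 0.1358] y [-0.0995 -0.007 ]
0.15 67 x [0.0982 0.1187 0.1266] y [-0.0957 -0.0067]
0.16 95 x [0.0935 0.1018 0.114 ] y [-0.1021 -0.0076]
0.17 92 x [0.0953 0.0995 0.105 ] y [-0.1003 -0.0096]
deck [[ 0.0573 -0.1195  0.0892]
 [ 0.094   0.009   0.0941]
 [ 0.2383  0.1208  0.1   ]]
printer [[ 0.1954 -0.17    0.2   ]
 [ 0.2033 -0.1686  0.2016]
 [ 0.5601 -0.1115  0.2448]
 [ 0.9432 -0.032   0.3982]]
behind 0.14 5337 [ 0.12   -0.1499  0.11  ]
behind 0.2 3469 [ 0.198  -0.1499  0.17  ]
```

View pics/scene_c.png

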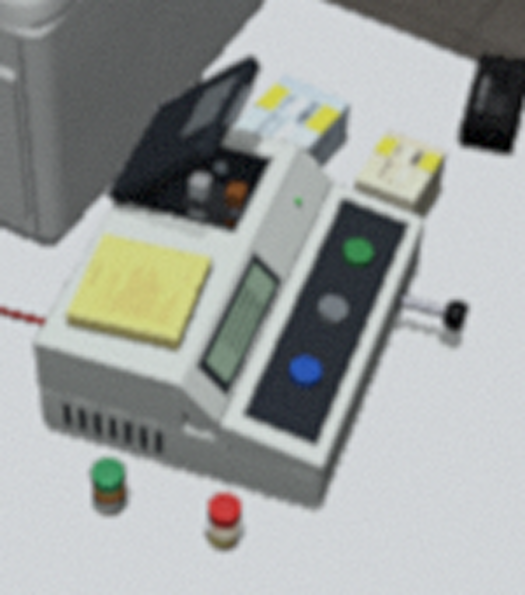

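The lid is open about 0.76 rad with its centre line at y_ph ≈ -0.058 from the grey key, and the printer front is at x_ph ≥ 0.195. With the fingers shut, I go above the lid.

```bash
python3 -m jog '[[[0.018,-0.0314,0.007,0,0,1.18,0],[0.0202,-0.0314,0.007,0,0,1.18,0],[0.0202,-0.0314,0.007,0,0,1.18,0],[0.0202,-0.0314,0.007,0,0,1.18,0],[0.0202,-0.0314,0.007,0,0,1.18,0],[0.0202,-0.0314,0.007,0,0,1.18,0],[0.0202,-0.0314,0.007,0,0,1.18,0],[0.0202,-0.0314,0.007,0,0,1.18,0],[0.0202,-0.0314,0.007,0,0,1.18,0],[0.0202,-0.0314,0.007,0,0,1.18,0],[0.0202,-0.0314,0.007,0,0,1.18,0],[0.0202,-0.0314,0.007,0,0,1.18,0]]]' 20; python3 -m jog '[[[0.0202,-0.0314,0,0,0,1.18,0],[0.0202,-0.0314,0,0,0,1.18,0],[0.0202,-0.0314,0,0,0,1.18,0],[0.0202,-0.0314,0,0,0,1.18,0],[0.0202,-0.0314,0,0,0,1.18,0],[0.0202,-0.0314,0,0,0,1.18,0],[0.0202,-0.0314,0,0,0,1.18,0],[0.0202,-0.0314,0,0,0,1.18,0],[0.0202,-0.0314,0,0,0,1.18,0],[0.0202,-0.0314,0,0,0,1.18,0],[0.0202,-0.0314,0,0,0,1.18,0],[0,0,0,0,0,0,0]]]'
```

```text
time_s: 1.1
eef_pos: [0.4096, 0.2232, 0.2767]
tcp_rot: [-0.04, -3.141, -0.0]
wrist_force: [0.3, 0.4, 0.3]
grip_width: -0.0001
finger_force: 0.0
time_s: 2.1
eef_pos: [0.6335, -0.1256, 0.2748]
tcp_rot: [0.31, -3.125, 0.001]
wrist_force: [1.2, 0.1, -0.3]
grip_width: -0.0004
finger_force: 0.0
```

```bash
python3 -m jog '[[[0.01,-0.0127,-0.015,0,0,1.2,0],[0.01,-0.0127,-0.03,0,0,0,0],[0,0,-0.03,0,0,0,0],[0,0,-0.006,0,0,0,0],[0,0,-0.006,0,0,0,0],[0,0,0,0,0,0,0]]]'; python3 -m jog '[[[0,0,-0.006,0,0,0,0],[0,0,-0.006,0,0,0,0],[0,0,-0.006,0,0,0,0],[0,0,0,0,0,0,0]]]'; python3 -m jog '[[[-0.003,-0.0006,-0.005,0,0,0,0],[-0.003,-0.0006,-0.005,0,0,0,0],[0,0,0,0,0,0,0]]]'
```

```text
time_s: 2.6
eef_pos: [0.6512, -0.1454, 0.1894]
tcp_rot: [0.347, -3.122, -0.001]
wrist_force: [-0.0, -0.2, 0.3]
grip_width: -0.0003
finger_force: 0.0
time_s: 2.93
eef_pos: [0.651, -0.1456, 0.1707]
tcp_rot: [0.346, -3.122, -0.001]
wrist_force: [0.7, 0.0, 0.1]
grip_width: 0.0006
finger_force: 0.0
time_s: 3.18
eef_pos: [0.6444, -0.1471, 0.1604]
tcp_rot: [0.346, -3.121, -0.001]
wrist_force: [0.1, -0.5, 0.2]
grip_width: -0.0
finger_force: 0.0
```

Run:
```python
from station import ctrl
import numpy as np,cv2
s=ctrl.get_state();r=ctrl.snapshot("wrist");t=ctrl.snapshot("top")
a=cv2.resize(r["pixels"],(400,300));b=cv2.resize(t["pixels"][200:330,300:473],(400,300))
cv2.imwrite("pics/w1.png",np.hstack([a,b])[...,::-1]);print(np.round(s["eef_pos"],4),np.round(s["wrist_force"],2))
```

```text
[ 0.6444 -0.1471  0.1604] [ 0.1  -0.52  0.24]
```

View pics/w1.png

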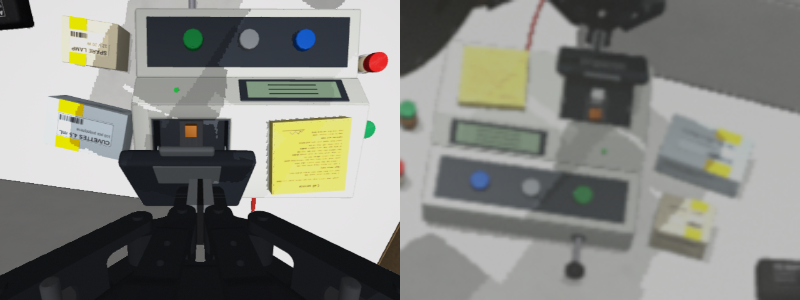

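The fingertips are centred over the lid's outer face, left view about (205,180); lid still about as open. I continue along the arc.

```bash
python3 -m jog '[[[-0.003,-0.0006,-0.005,0,0,0,0],[-0.003,-0.0006,-0.005,0,0,0,0],[-0.003,-0.0006,-0.005,0,0,0,0],[0,0,0,0,0,0,0]]]';python3 -m jog '[[[-0.002,-0.0004,-0.005,0,0,0,0],[-0.002,-0.0004,-0.005,0,0,0,0],[-0.002,-0.0004,-0.005,0,0,0,0],[0,0,0,0,0,0,0]]]';python3 -m jog '[[[-0.001,-0.0002,-0.004,0,0,0,0],[-0.001,-0.0002,-0.003,0,0,0,0],[0,0,-0.002,0,0,0,0],[0,0,0,0,0,0,0]]]'
```

```text
time_s: 3.62
eef_pos: [0.6353, -0.1488, 0.1451]
tcp_rot: [0.346, -3.121, -0.001]
wrist_force: [-0.5, 0.3, 0.3]
grip_width: -0.0
finger_force: 0.0
time_s: 3.95
eef_pos: [0.6284, -0.1506, 0.1315]
tcp_rot: [0.346, -3.119, -0.0]
wrist_force: [-3.6, -0.6, 4.4]
grip_width: -0.0
finger_force: 2.5
time_s: 4.28
eef_pos: [0.6282, -0.1505, 0.1219]
tcp_rot: [0.346, -3.122, -0.001]
wrist_force: [-0.2, -0.7, 0.7]
grip_width: 0.0002
finger_force: 0.0
```

Run:
```python
from station import ctrl
import numpy as np,cv2
s=ctrl.get_state();r=ctrl.snapshot("wrist");np.savez("wrist.npz",eef=s["eef_pos"],rot=s["tcp_rot"],**r)
cv2.imwrite("pics/w2.png",r["pixels"][...,::-1]);print(np.round(s["eef_pos"],4),np.round(s["wrist_force"],2),r["hand_eye"],r["camera_matrix"])
```

```text
[ 0.6282 -0.1505  0.1219] [-0.19 -0.7   0.73] [[ 4.42710208e-04  9.65114774e-01  2.61826805e-01  6.60204754e-02]
 [ 9.99999882e-01 -3.74936123e-04 -3.08806291e-04  2.09046576e-03]
 [-1.99865186e-04  2.61826911e-01 -9.65114827e-01 -1.80723235e-01]
 [ 0.00000000e+00  0.00000000e+00  0.00000000e+00  1.00000000e+00]] [[391.79245635   0.         320.00034071]
 [  0.         391.79245635 240.36179754]
 [  0.           0.           1.        ]]
```

View pics/w2.png

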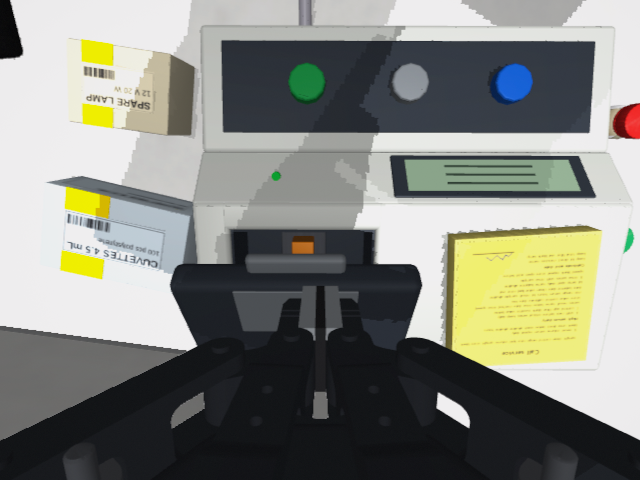

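The lid is well down but still slightly up: its lip is at (297,263), with the compartment mouth visible at (302,245). I continue gently.

```bash
python3 -m jog '[[[-0.003,-0.0006,-0.003,0,0,0,0],[-0.003,-0.0006,-0.003,0,0,0,0],[-0.003,-0.0006,-0.003,0,0,0,0],[0,0,0,0,0,0,0]]]';python3 -m jog '[[[-0.001,-0.0002,-0.002,0,0,0,0],[0,0,0,0,0,0,0]]]';python3 -m jog '[[[0,0,-0.002,0,0,0,0],[0,0,0,0,0,0,0]]]';python3 - <<'E'
from station import ctrl
import numpy as np,cv2
r=ctrl.snapshot("wrist");cv2.imwrite("pics/w3.png",r["pixels"][...,::-1])
E
```

```text
time_s: 4.67
eef_pos: [0.6185, -0.1522, 0.1126]
tcp_rot: [0.346, -3.121, -0.001]
wrist_force: [0.5, 0.6, -0.0]
grip_width: -0.0
finger_force: 0.0
time_s: 4.83
eef_pos: [0.618, -0.1525, 0.1111]
tcp_rot: [0.346, -3.122, -0.001]
wrist_force: [0.7, -0.3, 0.9]
grip_width: -0.0002
finger_force: 0.2
time_s: 5.0
eef_pos: [0.6183, -0.1525, 0.1092]
tcp_rot: [0.346, -3.122, -0.0]
wrist_force: [-1.4, -0.4, 0.7]
grip_width: 0.0005
finger_force: 0.4
```

View pics/w3.png

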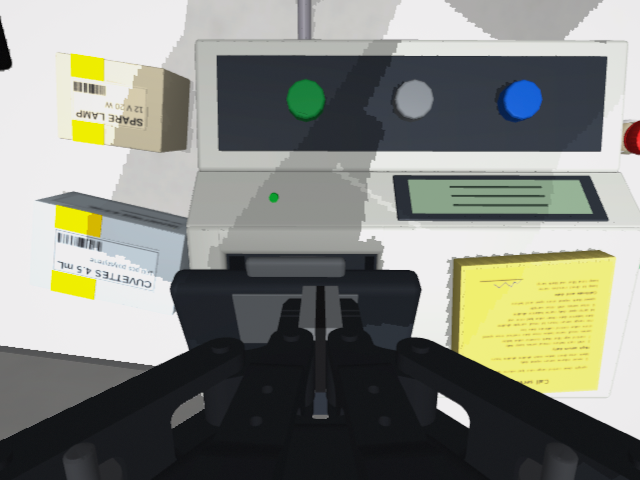

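The lid now lies nearly level, with a thin strip of compartment mouth still showing at (300,260). I measure its face height and tilt from depth.

```bash
cat > lid.py <<'E'
from station import ctrl
from h import *
from scipy.spatial.transform import Rotation as R
np.set_printoptions(precision=4,suppress=True,linewidth=150)
g=np.array([.5255,-.1200]);ax=np.array([.976,.2177]);ay=np.array([-.2177,.976])
s=ctrl.get_state()
def cloud(r):
    K=r["camera_matrix"];M=r["cam_to_world"];v,u=np.mgrid[:480,:640];d=r["depth"]
    P=np.stack([(u-K[0,2])/K[0,0]*d,-(v-K[1,2])/K[1,1]*d,-d],-1)@M[:3,:3].T+M[:3,3]
    L=np.dstack([(P[...,:2]-g)@ax,(P[...,:2]-g)@ay,P[...,2]]);L[d==0]=np.nan;return L
for n in["wrist","top"]:
    r=ctrl.snapshot(n)
    if n=="wrist":
        A=np.eye(4);A[:3,:3]=R.from_rotvec(s["tcp_rot"]).as_matrix();A[:3,3]=s["eef_pos"];r["cam_to_world"]=A@r["hand_eye"]
        np.savez("wrist.npz",**r)
    L=cloud(r);v=r["pixels"].max(-1)
    for y0,y1 in((-.098,-.085),(-.03,-.018)):
      for x0 in np.arange(.06,.17,.01):
        q=L[(L[...,0]>x0)&(L[...,0]<x0+.01)&(L[...,1]>y0)&(L[...,1]<y1)&(L[...,2]<.18)]
        if len(q): print(n,y0,"x%.3f"%x0,len(q),np.percentile(q[:,2],[10,50,90]))
E
python3 lid.py
```

```text
wrist -0.098 x0.060 504 [0.0912 0.0935 0.0948]
wrist -0.098 x0.070 1323 [0.0935 0.141  0.1459]
wrist -0.098 x0.080 605 [0.1416 0.1435 0.1453]
wrist -0.098 x0.090 564 [0.1371 0.1392 0.1411]
wrist -0.098 x0.100 187 [0.1355 0.1365 0.1374]
wrist -0.03 x0.060 476 [0.091  0.0935 0.0947]
wrist -0.03 x0.070 1192 [0.0936 0.1412 0.146 ]
wrist -0.03 x0.080 685 [0.0905 0.143  0.1452]
wrist -0.03 x0.090 691 [0.0497 0.1385 0.1409]
wrist -0.03 x0.100 345 [0.05   0.1353 0.137 ]
wrist -0.03 x0.110 2 [0.132  0.1322 0.1323]
top -0.098 x0.060 21 [0.09   0.095  0.1447]
top -0.098 x0.070 36 [0.0942 0.1409 0.148 ]
top -0.098 x0.080 14 [0.1415 0.1438 0.1464]
top -0.098 x0.090 11 [0.1385 0.1394 0.1426]
top -0.098 x0.100 21 [0.0529 0.1334 0.1366]
top -0.098 x0.110 28 [0.0468 0.0557 0.1325]
top -0.098 x0.120 11 [0.0455 0.0518 0.1273]
top -0.098 x0.130 1 [0.1259 0.1259 0.1259]
top -0.03 x0.060 23 [0.0901 0.0953 0.1449]
top -0.03 x0.070 33 [0.093  0.1405 0.1495]
top -0.03 x0.080 13 [0.0962 0.1424 0.1463]
top -0.03 x0.090 16 [0.0941 0.1398 0.1435]
top -0.03 x0.100 19 [0.0499 0.1348 0.1385]
top -0.03 x0.110 10 [0.0482 0.0499 0.1323]
top -0.03 x0.120 6 [0.0468 0.0502 0.0529]
```

Run:
```python
from h import *
r=load("wrist")
print(np.round(r["depth"][255:330:6,270:370:8],3))
print(r["pixels"][255:330:6,270:370:8].max(-1))
for u,v in[(308,290),(332,290),(308,300),(320,400),(297,268),(250,300)]: print(u,v,np.round(dep(r,u,v),4))
```

```text
[[0.208 0.208 0.208 0.207 0.209 0.208 0.208 0.21  0.209 0.209 0.208 0.208
  0.208]
 [0.154 0.156 0.155 0.154 0.155 0.155 0.155 0.155 0.155 0.157 0.252 0.252
  0.247]
 [0.156 0.156 0.156 0.155 0.155 0.155 0.155 0.156 0.155 0.156 0.254 0.253
  0.247]
 [0.157 0.157 0.158 0.156 0.159 0.156 0.157 0.158 0.158 0.158 0.16  0.16
  0.16 ]
 [0.158 0.158 0.158 0.157 0.158 0.156 0.158 0.158 0.158 0.157 0.158 0.158
  0.157]
 [0.155 0.156 0.155 0.157 0.156 0.156 0.156 0.156 0.155 0.155 0.155 0.156
  0.156]
 [0.155 0.155 0.155 0.155 0.156 0.144 0.144 0.144 0.143 0.155 0.155 0.154
  0.154]
 [0.154 0.154 0.156 0.156 0.138 0.138 0.138 0.137 0.137 0.156 0.155 0.156
  0.157]
 [0.157 0.158 0.143 0.142 0.133 0.134 0.134 0.132 0.134 0.142 0.143 0.158
  0.157]
 [0.16  0.16  0.137 0.138 0.129 0.129 0.129 0.13  0.129 0.138 0.138 0.138
  0.16 ]
 [0.161 0.162 0.133 0.133 0.124 0.124 0.125 0.124 0.123 0.132 0.132 0.132
  0.162]
 [0.165 0.163 0.128 0.129 0.12  0.12  0.119 0.12  0.121 0.12  0.13  0.129
  0.165]
 [0.167 0.125 0.124 0.113 0.116 0.116 0.116 0.117 0.116 0.115 0.114 0.124
  0.167]]
[[49 49 51 51 51 50 49 48 48 49 49 49 46]
 [96 96 97 95 95 96 96 95 96 86 48 48 22]
 [90 90 89 90 90 90 90 90 90 83 48 48 22]
 [88 87 88 88 87 87 88 87 88 81 34 34 34]
 [35 36 35 36 37 36 36 36 35 36 36 36 36]
 [43 43 43 43 44 49 41 50 50 44 43 43 43]
 [46 45 46 46 69 85 18 85 85 47 47 46 46]
 [88 87 88 84 85 85 18 84 84 84 84 56 39]
 [88 88 23 23 84 84 19 85 85 23 23 39 40]
 [88 87 26 25 85 85 18 85 85 26 25 27 39]
 [88 88 34 35 84 85 18 85 85 34 34 34 39]
 [88 79 22 24 85 84 17 77 84 42 23 23 40]
 [88 32 24 24 81 92 20 76 92 53 23 24 60]]
308 290 [ 0.6083 -0.157   0.1563]
332 290 [ 0.6062 -0.1485  0.1567]
308 300 [ 0.6085 -0.1567  0.1645]
320 400 [ 0.6821 -0.1359  0.1174]
297 268 [ 0.6057 -0.1625  0.1425]
250 300 [ 0.6216 -0.178   0.1461]
```

Depth says the lid is still up about 0.34 rad, and the visible finger ends at the lid face (z≈0.15), although the TCP reads 0.109. I lift off and check where the fingertips really end.

```bash
python3 -m jog '[[[0,0,0.01,0,0,0,0],[0,0,0.01,0,0,0,0],[0,0,0.015,0,0,0,0],[0,0,0.015,0,0,0,0],[0,0,0.02,0,0,0,0],[0,0,0.02,0,0,0,0],[0,0,0,0,0,0,0]]]';python3 lid.py|grep top
python3 - <<'E'
from h import *
from station import ctrl
r=load("wrist");cv2.imwrite("pics/w4.png",r["pixels"][...,::-1])
print(np.round(r["depth"][200:330:6,306:336:5],3))
E
```

```text
time_s: 5.73
eef_pos: [0.62, -0.1529, 0.2047]
tcp_rot: [-0.346, 3.116, -0.005]
wrist_force: [-0.1, -0.9, 1.1]
grip_width: 0.0003
finger_force: 0.0
top -0.098 x0.060 22 [0.0913 0.0937 0.1008]
top -0.098 x0.070 37 [0.0949 0.1423 0.148 ]
top -0.098 x0.080 11 [0.1424 0.1447 0.1466]
top -0.098 x0.090 12 [0.1361 0.1407 0.1441]
top -0.098 x0.100 20 [0.0516 0.134  0.1361]
top -0.098 x0.110 27 [0.0485 0.0547 0.1328]
top -0.098 x0.120 20 [0.0495 0.1232 0.1294]
top -0.098 x0.130 11 [0.1216 0.1241 0.128 ]
top -0.098 x0.140 12 [0.1183 0.12   0.1227]
top -0.098 x0.150 9 [0.1127 0.1157 0.1172]
top -0.098 x0.160 5 [0.1108 0.1125 0.1136]
top -0.03 x0.060 17 [0.0905 0.0945 0.1176]
top -0.03 x0.070 39 [0.0926 0.1384 0.1482]
top -0.03 x0.080 13 [0.094  0.1429 0.1439]
top -0.03 x0.090 15 [0.0931 0.1392 0.1426]
top -0.03 x0.100 15 [0.0486 0.1319 0.137 ]
top -0.03 x0.110 24 [0.0504 0.13   0.1348]
top -0.03 x0.120 15 [0.05   0.1278 0.1311]
top -0.03 x0.130 9 [0.1212 0.1245 0.1257]
top -0.03 x0.140 10 [0.1174 0.1188 0.121 ]
top -0.03 x0.150 13 [0.1126 0.1156 0.1194]
[[0.293 0.294 0.294 0.293 0.293 0.293]
 [0.294 0.295 0.295 0.295 0.295 0.295]
 [0.247 0.247 0.247 0.246 0.245 0.246]
 [0.249 0.249 0.249 0.249 0.247 0.247]
 [0.247 0.248 0.247 0.247 0.249 0.248]
 [0.247 0.247 0.246 0.246 0.246 0.247]
 [0.249 0.249 0.248 0.249 0.247 0.248]
 [0.251 0.251 0.251 0.251 0.25  0.251]
 [0.254 0.254 0.255 0.253 0.254 0.254]
 [0.258 0.258 0.257 0.257 0.258 0.256]
 [0.26  0.26  0.261 0.26  0.26  0.26 ]
 [0.263 0.264 0.263 0.263 0.264 0.263]
 [0.267 0.267 0.267 0.269 0.267 0.268]
 [0.271 0.272 0.27  0.27  0.273 0.271]
 [0.274 0.274 0.275 0.274 0.274 0.275]
 [0.144 0.145 0.144 0.143 0.143 0.142]
 [0.138 0.138 0.138 0.14  0.138 0.138]
 [0.133 0.133 0.133 0.133 0.134 0.133]
 [0.13  0.128 0.129 0.129 0.129 0.129]
 [0.125 0.125 0.125 0.125 0.126 0.125]
 [0.119 0.12  0.121 0.12  0.12  0.121]
 [0.116 0.117 0.118 0.117 0.117 0.117]]
```

View pics/w4.png

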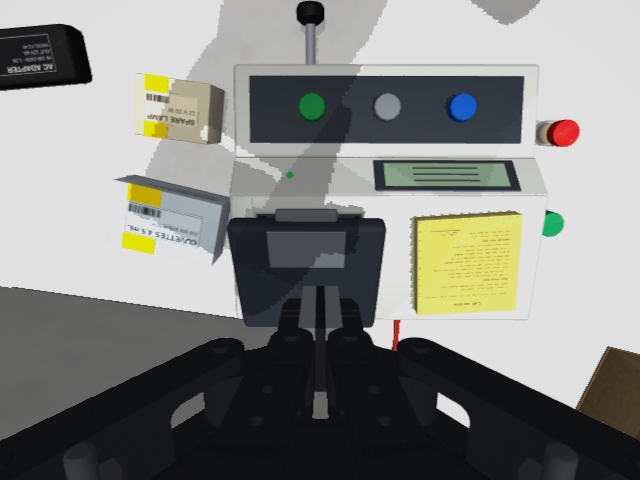

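The wrist view shows the lid half shut with the lip at (305,215). The finger ends at row 286, about 43 mm behind the reported TCP. I check that against the fixed cameras.

```bash
cat > tip.py <<'E'
from station import ctrl
from h import *
s=ctrl.get_state();e=s["eef_pos"];print(e)
for n in["top","scene"]:
    r=ctrl.snapshot(n);K=r["camera_matrix"];M=r["cam_to_world"];v,u=np.mgrid[:480,:640];d=r["depth"]
    P=np.stack([(u-K[0,2])/K[0,0]*d,-(v-K[1,2])/K[1,1]*d,-d],-1)@M[:3,:3].T+M[:3,3]
    q=P[(d>0)&(np.hypot(*(P[...,:2]-e[:2]).transpose(2,0,1))<.022)]
    h,b=np.histogram(q[:,2],np.arange(.09,.42,.01));print(n,[(round(x,2),int(c)) for x,c in zip(b,h) if c])
    for z0 in np.arange(.19,.34,.01):
        w=P[(d>0)&(abs(P[...,2]-z0-.005)<.005)&(np.hypot(*(P[...,:2]-e[:2]).transpose(2,0,1))<.09)]
        if len(w): print(round(z0,2),len(w),np.round(w[:,:2].min(0)-e[:2],3),np.round(w[:,:2].max(0)-e[:2],3))
E
python3 tip.py
```

```text
[ 0.61869035 -0.15250824  0.20094519]
top [(np.float64(0.09), 75), (np.float64(0.13), 29), (np.float64(0.14), 143), (np.float64(0.15), 7), (np.float64(0.24), 12), (np.float64(0.25), 27), (np.float64(0.26), 27), (np.float64(0.27), 26), (np.float64(0.28), 45), (np.float64(0.29), 50), (np.float64(0.3), 12), (np.float64(0.31), 27), (np.float64(0.32), 30), (np.float64(0.33), 23), (np.float64(0.34), 4)]
0.24 12 [-0.014 -0.011] [-0.003  0.012]
0.25 27 [-0.015 -0.011] [-0.005  0.012]
0.26 27 [-0.015 -0.013] [-0.005  0.014]
0.27 26 [-0.015 -0.012] [0.008 0.013]
0.28 52 [-0.021 -0.031] [0.007 0.025]
0.29 139 [-0.023 -0.039] [0.016 0.038]
0.3 76 [-0.025 -0.047] [0.012 0.045]
0.31 108 [-0.026 -0.054] [0.012 0.052]
0.32 135 [-0.029 -0.06 ] [0.024 0.061]
0.33 174 [-0.029 -0.059] [0.023 0.058]
0.34 90 [-0.025 -0.046] [0.014 0.053]
scene [(np.float64(0.09), 73), (np.float64(0.13), 37), (np.float64(0.14), 134), (np.float64(0.23), 5), (np.float64(0.24), 24), (np.float64(0.25), 40), (np.float64(0.26), 39), (np.float64(0.27), 13), (np.float64(0.28), 25), (np.float64(0.29), 16), (np.float64(0.3), 28), (np.float64(0.31), 28), (np.float64(0.32), 10), (np.float64(0.33), 22), (np.float64(0.34), 19), (np.float64(0.35), 2), (np.float64(0.4), 1)]
0.23 5 [-0.006  0.007] [0.006 0.011]
0.24 24 [-0.012 -0.004] [0.008 0.016]
0.25 40 [-0.013 -0.002] [0.009 0.018]
0.26 39 [-0.013 -0.01 ] [0.01  0.018]
0.27 13 [-0.012 -0.007] [0.002 0.017]
0.28 42 [-0.019 -0.026] [0.003 0.037]
0.29 39 [-0.019 -0.041] [0.003 0.045]
0.3 67 [-0.023 -0.044] [0.    0.053]
0.31 75 [-0.023 -0.052] [0.014 0.06 ]
0.32 89 [-0.026 -0.016] [0.001 0.065]
0.33 138 [-0.024 -0.021] [0.014 0.065]
0.34 107 [-0.023 -0.015] [0.016 0.049]
```

Confirmed: the tip ends 39 mm above the reported TCP, so z_tip ≈ eef_z + 0.039. I push the lid the rest of the way using that.

```bash
python3 -m jog '[[[0.0098,0.0022,-0.01,0,0,0,0],[0,0,-0.025,0,0,0,0],[0,0,-0.025,0,0,0,0],[0,0,-0.025,0,0,0,0],[0,0,-0.008,0,0,0,0],[0,0,-0.004,0,0,0,0],[0,0,-0.004,0,0,0,0],[0,0,0,0,0,0,0]]]';python3 -m jog '[[[0,0,-0.004,0,0,0,0],[0,0,-0.004,0,0,0,0],[-0.001,0,-0.004,0,0,0,0],[-0.001,0,-0.004,0,0,0,0],[0,0,0,0,0,0,0]]]';python3 -m jog '[[[-0.001,0,-0.002,0,0,0,0],[0,0,-0.002,0,0,0,0],[0,0,0,0,0,0,0]]]';python3 -m jog '[[[0,0,-0.002,0,0,0,0],[0,0,0,0,0,0,0]]]'; python3 lid.py
```

```text
time_s: 6.6
eef_pos: [0.6285, -0.1503, 0.0984]
tcp_rot: [-0.346, 3.122, 0.0]
wrist_force: [0.0, 0.6, 0.4]
grip_width: -0.0003
finger_force: 0.0
time_s: 7.02
eef_pos: [0.6257, -0.1502, 0.0817]
tcp_rot: [0.346, -3.122, -0.001]
wrist_force: [0.0, 0.1, 0.5]
grip_width: -0.0001
finger_force: 0.0
time_s: 7.27
eef_pos: [0.625, -0.1502, 0.0781]
tcp_rot: [0.346, -3.122, -0.0]
wrist_force: [0.3, -0.0, 0.6]
grip_width: 0.0001
finger_force: 0.0
time_s: 7.43
eef_pos: [0.6251, -0.1502, 0.0762]
tcp_rot: [0.346, -3.122, -0.0]
wrist_force: [-0.1, 0.3, 0.2]
grip_width: -0.0003
finger_force: 0.0
wrist -0.098 x0.060 1260 [0.0917 0.1109 0.1147]
wrist -0.098 x0.070 1429 [0.1138 0.1151 0.1786]
wrist -0.098 x0.080 776 [0.1133 0.1141 0.1148]
wrist -0.098 x0.090 873 [0.113  0.1139 0.1714]
wrist -0.098 x0.100 368 [0.1128 0.1134 0.1141]
wrist -0.03 x0.060 1154 [0.0915 0.1108 0.1148]
wrist -0.03 x0.070 2261 [0.1141 0.1658 0.1755]
wrist -0.03 x0.080 2212 [0.1138 0.1698 0.1764]
wrist -0.03 x0.090 1466 [0.1133 0.1692 0.1721]
wrist -0.03 x0.100 500 [0.1127 0.1134 0.1141]
wrist -0.03 x0.110 2 [0.1126 0.1127 0.1128]
top -0.098 x0.060 41 [0.093  0.1091 0.1183]
top -0.098 x0.070 17 [0.1131 0.1155 0.1412]
top -0.098 x0.080 20 [0.1134 0.1158 0.1191]
top -0.098 x0.090 13 [0.1125 0.1148 0.1177]
top -0.098 x0.100 18 [0.1108 0.1145 0.1177]
top -0.098 x0.110 12 [0.1112 0.1125 0.1167]
top -0.098 x0.120 1 [0.1093 0.1093 0.1093]
top -0.03 x0.060 34 [0.0914 0.1092 0.1172]
top -0.03 x0.070 29 [0.1144 0.1193 0.1735]
top -0.03 x0.080 33 [0.1133 0.1585 0.1769]
top -0.03 x0.090 29 [0.1131 0.1198 0.1731]
top -0.03 x0.100 11 [0.1095 0.1141 0.1165]
top -0.03 x0.110 1 [0.1099 0.1099 0.1099]
```

About 0.05 rad left; I press down until the seal pushes back.

```bash
for i in 1 2 3 ; do python3 -m jog '[[[0,0,-0.001,0,0,0,0],[0,0,0,0,0,0,0],[0,0,0,0,0,0,0]]]'|grep -E "eef|force"; done
```

```text
eef_pos: [0.6252, -0.1502, 0.0754]
wrist_force: [0.4, 0.5, 0.7]
finger_force: 0.0
eef_pos: [0.6252, -0.1502, 0.0744]
wrist_force: [-0.6, -0.5, 0.6]
finger_force: 0.0
eef_pos: [0.6252, -0.1503, 0.0737]
wrist_force: [-1.2, -0.3, 3.4]
finger_force: 1.7
```

```bash
python3 -m jog '[[[0,0,-0.001,0,0,0,0],[0,0,0,0,0,0,0],[0,0,0,0,0,0,0],[0,0,0,0,0,0,0]]]'|grep -E "eef|force"; python3 -m jog '[[[0,0,0.01,0,0,0,0],[0,0,0.02,0,0,0,0],[0,0,0.03,0,0,0,0],[0,0,0.03,0,0,0,0],[0,0,0.02,0,0,0,0],[0,0,0,0,0,0,0]]]'|grep -E "time|eef"; python3 lid.py
python3 - <<'E'
from h import *
np.set_printoptions(precision=4,suppress=True)
r=load("wrist");g=lambda z:None
for n,lo,hi,z in[("blue",(100,150,80),(125,255,255),.0705),("green",(40,100,60),(80,255,255),.0705)]:
    c,a=blob(r,lo,hi,(250,60,520,145));print(n,c,a,plane(r,*c,z),dep(r,*c))
c,a=blob(r,(0,0,0),(180,255,40),(270,0,360,40));print("knob",c,a,dep(r,*c))
E
```

```text
eef_pos: [0.6253, -0.1503, 0.0735]
wrist_force: [-4.2, 1.0, 12.1]
finger_force: 5.8
time_s: 9.12
eef_pos: [0.6268, -0.1508, 0.1874]
wrist -0.098 x0.060 373 [0.0913 0.1098 0.112 ]
wrist -0.098 x0.070 288 [0.1108 0.1116 0.1125]
wrist -0.098 x0.080 282 [0.1109 0.1117 0.1125]
wrist -0.098 x0.090 269 [0.1108 0.1116 0.1125]
wrist -0.098 x0.100 267 [0.1108 0.1117 0.1124]
wrist -0.098 x0.110 257 [0.1107 0.1116 0.1124]
wrist -0.098 x0.120 248 [0.1109 0.1116 0.1124]
wrist -0.098 x0.130 240 [0.1109 0.1118 0.1124]
wrist -0.098 x0.140 236 [0.1109 0.1117 0.1126]
wrist -0.098 x0.150 208 [0.1106 0.1115 0.1123]
wrist -0.098 x0.160 2 [0.1006 0.1045 0.1083]
wrist -0.03 x0.060 351 [0.0914 0.1096 0.112 ]
wrist -0.03 x0.070 263 [0.1108 0.1117 0.1125]
wrist -0.03 x0.080 251 [0.1108 0.1116 0.1126]
wrist -0.03 x0.090 254 [0.1109 0.1116 0.1124]
wrist -0.03 x0.100 249 [0.1109 0.1117 0.1125]
wrist -0.03 x0.110 232 [0.1109 0.1117 0.1125]
wrist -0.03 x0.120 232 [0.1109 0.1118 0.1124]
wrist -0.03 x0.130 211 [0.1108 0.1116 0.1124]
wrist -0.03 x0.140 92 [0.1107 0.1117 0.1125]
wrist -0.03 x0.150 35 [0.1108 0.1115 0.1
[... 388 characters left out ...]
1133 0.1158]
top -0.098 x0.150 14 [0.1108 0.1125 0.1158]
top -0.03 x0.060 34 [0.0904 0.1082 0.1154]
top -0.03 x0.070 16 [0.1094 0.1125 0.1154]
top -0.03 x0.080 12 [0.1108 0.1137 0.116 ]
top -0.03 x0.090 19 [0.1098 0.1114 0.1155]
top -0.03 x0.100 12 [0.1105 0.1128 0.1151]
top -0.03 x0.110 20 [0.1101 0.1141 0.117 ]
top -0.03 x0.120 12 [0.1114 0.1133 0.1163]
top -0.03 x0.130 15 [0.109  0.113  0.1151]
top -0.03 x0.140 14 [0.1079 0.113  0.1158]
top -0.03 x0.150 11 [0.1102 0.1125 0.1159]
blue [471.2496  94.4688] 689 [ 0.5125 -0.0642  0.0705] [ 0.5124 -0.0641  0.0701]
green [309.92  94.  ] 675 [ 0.5374 -0.1765  0.0705] [ 0.5373 -0.1765  0.0689]
knob [308.6875   3.151 ] 192 [ 0.4718 -0.1927  0.035 ]
```

The lid lies flat at z 0.1117, so it is shut. Blue key at (0.5125, -0.0642, 0.070), green at (0.5374, -0.1765): 115 mm apart, as they should be. I go over the blue key.

```bash
python3 -m jog '[[[-0.0229,0.0173,0,0,0,0,0],[-0.0229,0.0173,0,0,0,0,0],[-0.0229,0.0173,0,0,0,0,0],[-0.0229,0.0173,0,0,0,0,0],[-0.0229,0.0173,0,0,0,0,0],[0,0,-0.03,0,0,0,0],[0,0,-0.03,0,0,0,0],[0,0,-0.03,0,0,0,0],[0,0,-0.03,0,0,0,0],[0,0,-0.015,0,0,0,0],[0,0,0,0,0,0,0],[0,0,0,0,0,0,0]]]'
```

```text
time_s: 10.22
eef_pos: [0.5099, -0.0636, 0.0464]
tcp_rot: [0.346, -3.12, -0.002]
wrist_force: [0.6, 0.2, 1.0]
grip_width: 0.0002
finger_force: 0.0
```

```bash
python3 -m jog '[[[0.002,-0.0006,-0.005,0,0,0,0],[0,0,-0.004,0,0,0,0],[0,0,-0.002,0,0,0,0],[0,0,0,0,0,0,0]]]'|grep -E "eef|force"; for i in 1 2; do python3 -m jog '[[[0,0,-0.0015,0,0,0,0],[0,0,0,0,0,0,0],[0,0,0,0,0,0,0]]]'|grep -E "eef|wrist"; done
```

```text
eef_pos: [0.5127, -0.0644, 0.0365]
wrist_force: [-0.3, 0.6, 0.2]
finger_force: 0.0
eef_pos: [0.5127, -0.0644, 0.0351]
wrist_force: [-0.5, 0.3, -0.0]
eef_pos: [0.5126, -0.0643, 0.0334]
wrist_force: [0.0, 0.3, -0.2]
```

```bash
for i in 1 2 3 4; do python3 -m jog '[[[0,0,-0.0012,0,0,0,0],[0,0,0,0,0,0,0],[0,0,0,0,0,0,0]]]'|grep -E "eef|_force"; done
```

```text
eef_pos: [0.5128, -0.0644, 0.0322]
wrist_force: [-0.3, 0.5, 1.4]
finger_force: 0.3
eef_pos: [0.5128, -0.0644, 0.0311]
wrist_force: [0.5, -0.2, 0.8]
finger_force: 0.7
eef_pos: [0.5129, -0.0644, 0.0299]
wrist_force: [1.5, -0.3, 2.8]
finger_force: 1.1
eef_pos: [0.5129, -0.0644, 0.0287]
wrist_force: [1.0, 0.3, 3.2]
finger_force: 1.5
```

```bash
for i in 1 2; do python3 -m jog '[[[0,0,-0.001,0,0,0,0],[0,0,0,0,0,0,0],[0,0,0,0,0,0,0]]]'|grep -E "eef|_force"; done; python3 -m jog '[[[0,0,0.01,0,0,0,0],[0,0,0.02,0,0,0,0],[0,0,0.03,0,0,0,0],[0,0,0.03,0,0,0,0],[0,0,0,0,0,0,0]]]'
```

```text
eef_pos: [0.5128, -0.0644, 0.0277]
wrist_force: [2.7, 0.8, 4.1]
finger_force: 1.9
eef_pos: [0.513, -0.0644, 0.027]
wrist_force: [1.6, 0.9, 9.1]
finger_force: 4.2
time_s: 12.97
eef_pos: [0.514, -0.0647, 0.1213]
tcp_rot: [-0.346, 3.117, -0.003]
wrist_force: [1.0, -1.2, 0.3]
grip_width: 0.0001
finger_force: 0.0
```

The blue key bottomed out at 9 N and is released. Now I go over to the knob and measure it from close by.

```bash
python3 -m jog '[[[-0.0168,-0.0276,0,0,0,0,0],[-0.0168,-0.0276,0,0,0,0,0],[-0.0168,-0.0276,0,0,0,0,0],[-0.0168,-0.0276,0,0,0,0,0],[-0.0168,-0.0276,0,0,0,0,0],[0,0,0,0,0,0,0],[0,0,0,0,0,0,0]]]'; python3 lid.py >/dev/null
python3 - <<'E'
from h import *
np.set_printoptions(precision=4,suppress=True)
r=load("wrist");cv2.imwrite("pics/w5.png",r["pixels"][...,::-1])
c,a=blob(r,(0,0,0),(180,255,45),(240,60,420,285));print("knob",c,a,dep(r,*c))
g=np.array([.52495,-.12035]);ax=np.array([.976,.2165]);ay=np.array([-.2165,.976])
K=r["camera_matrix"];M=r["cam_to_world"];v,u=np.mgrid[:480,:640];d=r["depth"]
P=np.stack([(u-K[0,2])/K[0,0]*d,-(v-K[1,2])/K[1,1]*d,-d],-1)@M[:3,:3].T+M[:3,3]
X=(P[...,:2]-g)@ax;Y=(P[...,:2]-g)@ay
m=(P[...,2]>.012)&(P[...,2]<.05)&(X<-.045)&(X>-.14)&(abs(Y+.06)<.04)&(d>0)
print(m.sum(),[np.percentile(q[m],[1,5,50,95,99]) for q in(X,Y,P[...,2])])
for x in np.arange(-.1,-.03,.005):
    k=m&(X>x)&(X<x+.005)
    if k.sum(): print(round(x,3),k.sum(),Y[k].min(),Y[k].max(),P[...,2][k].max())
E
```

```text
time_s: 13.55
eef_pos: [0.4275, -0.2031, 0.1165]
tcp_rot: [0.341, -3.122, -0.002]
wrist_force: [0.6, -0.1, -0.3]
grip_width: -0.0001
finger_force: 0.0
knob [317.3284 277.5588] 408 [ 0.4583 -0.1959  0.0374]
456 [array([-0.0815, -0.0813, -0.0802, -0.0753, -0.0736]), array([-0.0698, -0.0685, -0.0589, -0.0495, -0.0479]), array([0.0197, 0.022 , 0.0335, 0.0381, 0.0387])]
-0.085 236 -0.06907130830511515 -0.04942527550252712 0.03776400953585701
-0.08 201 -0.069804850729189 -0.047910539550097136 0.03975033330659339
-0.075 19 -0.06985575578153533 -0.04791182429437834 0.0352049842551978
```

View pics/w5.png

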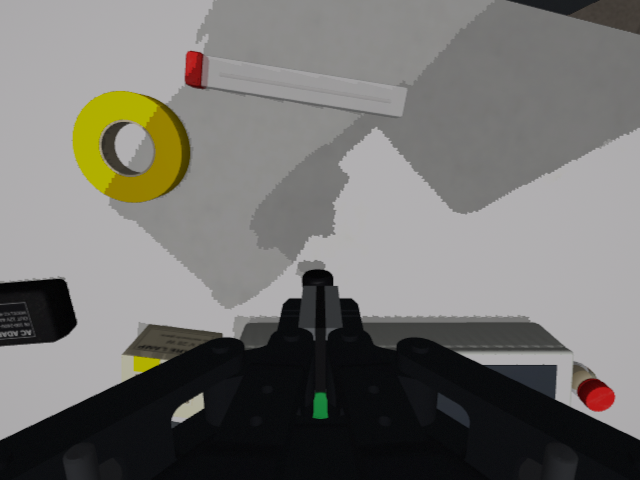

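The knob shows just in front of the fingertips at (317,278). Its face is at X=-0.0815, Y=-0.059 in the photometer frame, top z 0.039, and the tool is in line with it. I lower in front of it.

```bash
python3 -m jog '[[[0,0,-0.03,0,0,0,0],[0,0,-0.03,0,0,0,0],[0,0,-0.03,0,0,0,0],[0,0,-0.03,0,0,0,0],[0,0,-0.015,0,0,0,0],[0,0,0,0,0,0,0],[0,0,0,0,0,0,0]]]';python3 -m jog '[[[0.005,0.0011,0,0,0,0,0],[0.005,0.0011,0,0,0,0,0],[0,0,0,0,0,0,0]]]'|grep -E "eef|_force"
```

```text
time_s: 14.23
eef_pos: [0.4288, -0.2013, -0.0187]
tcp_rot: [0.348, -3.121, -0.002]
wrist_force: [-0.9, -0.6, 0.8]
grip_width: 0.0001
finger_force: 0.0
eef_pos: [0.4405, -0.2003, -0.0171]
wrist_force: [-1.2, 0.2, 0.5]
finger_force: 0.0
```

```bash
for i in 1 2 3; do python3 -m jog '[[[0.004,0.0009,-0.001,0,0,0,0],[0.004,0.0009,0,0,0,0,0],[0.004,0.0009,0,0,0,0,0],[0,0,0,0,0,0,0]]]'|grep -E "eef|_force"; done
```

```text
eef_pos: [0.4514, -0.1974, -0.0192]
wrist_force: [-0.6, 0.4, -0.4]
finger_force: 0.0
eef_pos: [0.4634, -0.1947, -0.0204]
wrist_force: [0.6, 0.1, 0.2]
finger_force: 0.0
eef_pos: [0.4753, -0.1919, -0.0215]
wrist_force: [0.3, 0.2, -0.5]
finger_force: 0.0
```

```bash
for i in 1 2 3; do python3 -m jog '[[[0.0015,0.0003,0,0,0,0,0],[0,0,0,0,0,0,0]]]'|grep -E "eef|_force"; done
```

```text
eef_pos: [0.4753, -0.1918, -0.0215]
wrist_force: [-7.1, -4.0, 1.8]
finger_force: 3.9
eef_pos: [0.4753, -0.1916, -0.0215]
wrist_force: [-16.3, -9.8, 6.0]
finger_force: 9.2
eef_pos: [0.4756, -0.1913, -0.0216]
wrist_force: [-23.6, -14.8, 8.8]
finger_force: 13.3
```

It is on the firm stop at the expected travel. I back off, rise, and check that neither the knob nor the photometer has shifted.

```bash
python3 -m jog '[[[-0.004,-0.0008,0,0,0,0,0],[-0.01,-0.0022,0,0,0,0,0],[-0.02,-0.0044,0,0,0,0,0],[-0.01,-0.0022,0.01,0,0,0,0],[0,0,0.03,0,0,0,0],[0,0,0.03,0,0,0,0],[0,0,0.03,0,0,0,0],[0,0,0.03,0,0,0,0],[0,0,0,0,0,0,0]]]'
python3 - <<'E'
from station import ctrl
from h import *
np.set_printoptions(precision=4,suppress=True)
for n,bb,gb,kb in[("scene",(332,236,352,255),(348,204,366,220),(370,222,390,238)),("top",(326,270,345,287),(370,276,388,292),(368,302,384,324))]:
    r=ctrl.snapshot(n);o=load(n)
    np.savez(n+"2.npz",**r)
    for k,lo,hi,b in[("blue",(100,120,60),(130,255,255),bb),("green",(40,80,50),(90,255,255),gb),("knob",(0,0,0),(180,255,50),kb)]:
        try: print(n,k,blob(o,lo,hi,b),blob(r,lo,hi,b))
        except Exception as e: print(n,k,"hidden")
g=np.array([.52495,-.12035]);ax=np.array([.976,.2165]);ay=np.array([-.2165,.976])
for n in("scene2","top2"):
    r=load(n);K=r["camera_matrix"];M=r["cam_to_world"];v,u=np.mgrid[:480,:640];d=r["depth"]
    P=np.stack([(u-K[0,2])/K[0,0]*d,-(v-K[1,2])/K[1,1]*d,-d],-1)@M[:3,:3].T+M[:3,3]
    X=(P[...,:2]-g)@ax;Y=(P[...,:2]-g)@ay
    m=(P[...,2]>.015)&(P[...,2]<.042)&(X<-.036)&(X>-.1)&(abs(Y+.06)<.02)&(d>0)
    if m.sum(): print(n,m.sum(),np.percentile(X[m],[0,5,50,95]))
E
```

```text
time_s: 16.73
eef_pos: [0.4369, -0.2019, 0.1133]
tcp_rot: [-0.346, 3.116, -0.008]
wrist_force: [1.4, -0.6, 0.4]
grip_width: 0.0001
finger_force: 0.0
scene blue (array([341.7143, 245.5595]), np.int32(84)) (array([341.6829, 245.5122]), np.int32(82))
scene green (array([356.7143, 211.5571]), np.int32(70)) (array([356.6081, 211.6486]), np.int32(74))
scene knob (array([384.5556, 229.8148]), np.int32(27)) (array([373.28, 226.88]), np.int32(25))
top blue (array([334.    , 277.6087]), np.int32(46)) (array([334.1837, 277.6327]), np.int32(49))
top green hidden
top knob hidden
scene2 56 [-0.0517 -0.0515 -0.0451 -0.038 ]
top2 16 [-0.0541 -0.0539 -0.0515 -0.0368]
```

The knob face is now at X=-0.0516, so it has travelled 30 mm, and the photometer has not moved. Green key next.

```bash
python3 -m jog '[[[0.0335,0.0084,0,0,0,0,0],[0.0335,0.0084,0,0,0,0,0],[0.0335,0.0084,0,0,0,0,0],[0,0,0,0,0,0,0],[0,0,-0.02,0,0,0,0],[0,0,-0.03,0,0,0,0],[0,0,-0.012,0,0,0,0],[0,0,0,0,0,0,0],[0,0,0,0,0,0,0]]]'
```

```text
time_s: 17.58
eef_pos: [0.5349, -0.1753, 0.0452]
tcp_rot: [0.346, -3.12, -0.003]
wrist_force: [0.3, 1.1, 1.4]
grip_width: -0.0001
finger_force: 0.0
```

```bash
python3 -m jog '[[[0.002,-0.0012,-0.005,0,0,0,0],[0,0,-0.004,0,0,0,0],[0,0,-0.003,0,0,0,0],[0,0,0,0,0,0,0]]]'|grep -E "eef|_force"; for i in 1 2 3 4; do python3 -m jog '[[[0,0,-0.0012,0,0,0,0],[0,0,0,0,0,0,0],[0,0,0,0,0,0,0]]]'|grep -E "eef|_force"; done
```

```text
eef_pos: [0.5376, -0.1767, 0.0344]
wrist_force: [0.0, 0.4, -0.6]
finger_force: 0.0
eef_pos: [0.5378, -0.1768, 0.0337]
wrist_force: [-0.1, 0.5, 0.7]
finger_force: 0.0
eef_pos: [0.5378, -0.1768, 0.0323]
wrist_force: [0.2, -0.7, 1.2]
finger_force: 0.3
eef_pos: [0.5378, -0.1768, 0.0311]
wrist_force: [-0.0, 0.4, 2.0]
finger_force: 0.7
eef_pos: [0.5378, -0.1768, 0.0299]
wrist_force: [2.0, 0.6, 2.5]
finger_force: 1.1
```

```bash
for i in 1 2 3; do python3 -m jog '[[[0,0,-0.001,0,0,0,0],[0,0,0,0,0,0,0],[0,0,0,0,0,0,0]]]'|grep -E "eef|_force"; done; python3 -m jog '[[[0,0,0.01,0,0,0,0],[0,0,0.02,0,0,0,0],[0,0,0.03,0,0,0,0],[0,0,0.03,0,0,0,0],[0,0,0.03,0,0,0,0],[0,0,0,0,0,0,0],[0,0,0,0,0,0,0],[0,0,0,0,0,0,0]]]'
```

```text
eef_pos: [0.5378, -0.1768, 0.0289]
wrist_force: [1.2, 0.7, 3.3]
finger_force: 1.4
eef_pos: [0.5378, -0.1768, 0.0279]
wrist_force: [2.3, -0.9, 4.5]
finger_force: 1.8
eef_pos: [0.538, -0.1768, 0.0271]
wrist_force: [3.2, 0.9, 6.9]
finger_force: 3.1
time_s: 20.33
eef_pos: [0.5369, -0.1765, 0.1464]
tcp_rot: [0.346, -3.121, -0.001]
wrist_force: [0.3, 0.5, -0.4]
grip_width: 0.0002
finger_force: 0.0
```

The green key bottomed out and is released, and the tool is clear. I hand in.

```bash
python3 -c "
from station import ctrl
print(ctrl.sign_off())"
```

```text
the job is handed in; nothing more can be done
None
```

The job is handed in at 20 s of the 64 s allowed, with no verdict returned: lid eased shut, blue key pressed, knob pushed fully in, green key pressed and released; the hardest touch was about 29 N, on the knob's end stop (limit 35 N), and I saw no shift of the photometer.

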